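# Show the filter plate over the drip tray

### The arm

A 6-joint arm with a two-finger parallel gripper is mounted at the origin on the work surface. World frame = base frame: x ahead of the robot, y to its left, z up, the work surface at z = 0. Lengths are in m, angles in rad, forces in N, time in s.
With the tool pointing down it reaches from about 0.225 to 0.875 m from the base axis. Payload 3.4 kg.
Tool frame: the origin (TCP) lies midway between the tips of the shut fingers; the grasp point (between the pads) lies 19 mm behind it; z points along the fingers, x is the direction in which the jaws open and shut, and the axes are right-handed (so a half turn about z gives the same grasp; the last joint's range is limited). The gripper opens to 85 mm and grips with 20 to 120 N. Pads are 22 mm wide; open, the fingers measure 114 mm over their backs; the gripper's body (76 mm by 85 mm) begins 54 mm behind the grasp point. The pads swing forward as they close: fully open they stand 13 mm farther back than shut.
Start: joints at [1.187, 0.276, 1.505, -0, 1.361, -0.121], TCP at [0.149, 0.555, 0.231] pointing down, gripper open.
Joint ranges: [-2.89, 2.89], [-0.75, 2.08], [0.22, 2.7], [-1.18, 4.32], [0.11, 2.71], [-2.7, 2.7]. Speed limits (rad/s): [2.57, 2.57, 3.14, 3.14, 3.14, 3.14].

### API

Orientations are given as a rotation vector (axis times angle).
In Python, from rig import telemetry, cams, close_job gives the robot as it stands.
- The arm moves only by the shell command python3 -m inch 'ROWS' [FORCE]. ROWS is JSON, a list of rows, each a list of 7 numbers: the shift along the tool's x, y, z in units of 30 mm (1.0 is 30 mm), then the turn, a rotation vector about the tool's x, y, z in units of 6 degrees (1.0 is 6 degrees), then the opening, from 0 (shut) to 1 (fully open). A call has 1 to 8 rows; each row is the pose to reach, as a shift and turn from the pose measured when the call began, along the tool's axes at that moment; what a row does not reach only later rows make up. A row lasts 1/12 s, in which the tool goes at most 41.7 mm and 7.16 degrees, less where a joint would pass 70% of its speed; a pose out of reach is approached as far as the arm can. A call with a gripper value outside its range is refused whole. The fingers move at their own pace and stop on an object; FORCE is the grip in N (left out, the last holds). Time passes only in rows, so rows that repeat a pose let the fingers close. It gives the time, the measured TCP pose, the force and the opening at its end, in the units of the state.
- telemetry.get_state(): the state, without advancing time (a new reading comes with each control period).
- cams.camera(name): name is "side" or "top"; returns (picture, depth): 384x512x3 uint8, blue, green, red; 384x512 float32, m along the optical axis (not along the pixel's ray), 0 where there is no reading.
- cams.calibration(name): a dict with "fov_y" (degrees; the focal length in pixels is half the picture's height over the tangent of half this angle, whatever the lens; pixels are square), "cx", "cy" (the principal point, pixels), "pose" (4x4, takes a point from camera to world coordinates). Camera axes: x right, y up, looking along -z (the intrinsics and any distortion apply to the point x, -y, -z); pixel columns grow to the right and rows downward; lengths in m; the calibration is good to about 2 mm. A picture is of the moment at which its call begins. calibration takes no time and is no camera call.
- close_job(): hands the job in, once; it reports no verdict.
The state is a dict: "time": time; "qpos": joint angles; "qd": joint speeds; "joint_efforts": joint torques, N m; "eef_pos": TCP position; "orientation": TCP orientation; "force": force on the tool from outside, world axes, zero at the start; "moment": the same for the moment, N m; "grip_width": opening from 0.0 (shut) to 1.0 (fully open).
Only numpy, scipy, OpenCV 4.12 (cv2) and the standard library are available. Lean on these libraries where they do the work, as an engineer would, in place of code of your own. Each camera call takes 0.05 s, during which the arm holds its last target.

### The job

On the tasting table, swing the hood of the small sample filter up by its bar handle until it stands at least upright, and leave it open; then draw the filter plate (the one with the long flat grip, not the blank plate with the round stud, which stays in its slot) straight up out of the deck. Present it over the narrow drip tray: hold it upright and still above the middle of the tray, its lower edge about 10 cm above the table, its width running along the tray's length so that every drip would land inside. Finish while still holding it there in the gripper, and leave the bottle and the glasses as they stand.

Things in the scene. Friction and masses are not known exactly. Their poses are not given: they have to be found in the camera images.
- housing: Sample filter fixed on the table: aluminium block 130 mm deep (x), 180 wide (y), flat deck 75 mm up. Origin: centre of its underside; handle on the -x side, hinge on the +x side. Two slots in the deck, 94 mm along x, 14 wide, 65 deep, at x = 0, y = +45 and -45 mm, each hold a plate on edge; which is where varies. A spout 12 mm thick sticks out 22 mm from each y side, 41 mm up.
- hood (a joint): Angle of the steel hood (rad): 0 shut on the deck, 1.57 upright, stop at 1.95; its front edge swings up and over to the housing's +x. Starts at 0 to 0.2. Hinge friction keeps it where it is left; moving it takes up to 5 N at the handle. Shut, it covers the whole deck (130 x 180 mm, 43 mm high, walls 3 mm) and hides the plates.
- hood_hinge (a point): Middle of the hood's hinge line (along the housing's y), 65 mm from the housing's centre towards +x and 75.5 mm above the table. Its axes turn with the hood; at 0 they are the housing's axes.
- hood_handle (a point): Middle of the hood's handle: round steel bar 10 mm thick, 90 long along y, on two arms as thick at its ends (y = -45, +45 mm). In the hood's axes it lies at x = -170, z = +22 mm from the hinge; the bar's axis is 40 mm in front of the hood's front wall. Shut, it is 97.5 mm above the table with nothing beneath it. Axes turn with the hood.
- filter_grip (a point): Centre of the filter plate's grip. Loose steel plate 90 mm wide (x), 8 thick (y), 64 high, about 160 g, a round white pad on each face; on its top a flat upright steel grip 50 mm long (x), 10 thick (y), 36 high, which stands above the deck when seated. The point is 18 mm below the grip's top, 17 mm above the deck when seated, 82 mm above the plate's lower edge. z is up.
- blank_grip (a point): Blank plate in the other slot: the same plate without pads, with only an upright round stud 14 mm across and 20 high on top. The point is on its axis, 82 mm above its lower edge, 17 mm above the deck. It stays in its slot.
- tray_mid (a point): Drip tray fixed on the table, an open steel tray 80 mm by 180 mm and 18 mm high, walls 3 mm, dark slats inside. The point is its centre at rim height (18 mm above the table); its y axis runs along its 180 mm length, z is up. It stands beside the housing, on either side of it.
- bottle_mid (a point): Bystander, leave alone. Squat clear bottle with a cork, 84 mm across, 179 mm tall; the point is on its axis 85 mm up.
- glass_a_mid (a point): Bystander, leave alone. Stemmed tasting glass, 68 mm across, 155 mm tall; the point is on its axis half-way up.
- glass_b_mid (a point): Bystander, leave alone. A second tasting glass like the first; the point is on its axis half-way up.
Mind the look-alikes: they are no part of the job. Several things have the shape of the housing; the one meant has the colours described above. Leave any yellow look-alike of the part that bears tray_mid alone.

How it is judged:
By the outcome, as a careful person would: the job done as asked, in the order asked, and still so for the second after the job is handed in, while the arm keeps its last pose, push and grip.
It also fails if it takes over 67 s, if anything falls off the work surface, if the arm or the gripper's body presses on something with over 40 N, if the wrist force passes 120 N, or if a joint passes its speed limit or range.

## Working session

There is one attempt and no reset: what is moved stays moved. The work goes in short steps, Python scripts to look and compute and a shell command to move; the robot and the scene stay as the last step left them, time stands still between calls to the robot, and variables do not carry over. Pictures are saved under pics/ and viewed, and the job is handed in when it is done.

```bash
ls; mkdir -p pics; python3 - <<'E'
from rig import telemetry, cams
import cv2, numpy as np
print(telemetry.get_state())
for n in ("side","top"):
    im,d=cams.camera(n); c=cams.calibration(n); print(n,c)
    cv2.imwrite(f"pics/{n}0.png",im); np.save(f"pics/{n}0.npy",d); print((d>0).mean())
E
```

```text
pics
{'time': 0.0, 'qpos': array([ 1.18702783e+00,  2.76626573e-01,  1.50618599e+00, -1.61306510e-05,
        1.36067473e+00, -1.21000132e-01]), 'qd': array([ 0.00014655,  0.00072378,  0.00132111,  0.00113563, -0.00031078,
        0.00014597]), 'joint_efforts': array([ 1.04698112e-03, -4.16763568e+01, -2.45809078e+01, -2.39945593e-04,
        1.11078631e-02, -1.66712221e-05]), 'eef_pos': array([0.14916467, 0.55475163, 0.23040064]), 'orientation': array([ 2.49254041,  1.91068229, -0.00254987]), 'force': array([ 0.72990738, -0.9638681 , -0.56956714]), 'moment': array([0.0026954 , 0.02741498, 0.00514545]), 'grip_width': 1.0035959670070347}
side {'fov_y': 52.30061055975057, 'cx': 259.77644036039436, 'cy': 191.3830404677961, 'pose': array([[ 0.73109926,  0.37542202, -0.56969481, -0.06095314],
       [-0.68226695,  0.39937182, -0.61238384, -0.63465679],
       [-0.00238233,  0.83639731,  0.54811848,  0.67771639],
       [ 0.        ,  0.        ,  0.        ,  1.        ]])}
0.9958648681640625
top {'fov_y': 56.3840448801666, 'cx': 253.04700039639133, 'cy': 192.52030745864602, 'pose': array([[ 0.02865121,  0.99824608, -0.05180604,  0.48754154],
       [-0.99950025,  0.02791771, -0.01482723, -0.00372344],
       [-0.01335492,  0.05220497,  0.99854709,  1.06799366],
       [ 0.        ,  0.        ,  0.        ,  1.        ]])}
0.9959309895833334
```

View pics/side0.png

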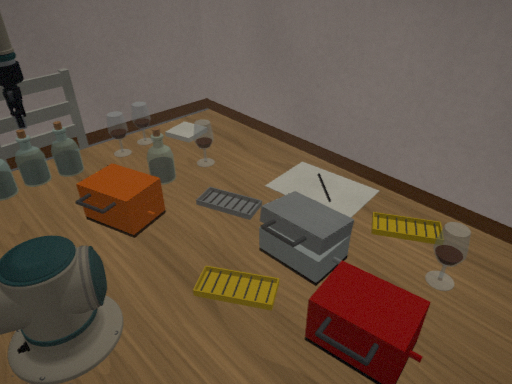

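View pics/top0.png

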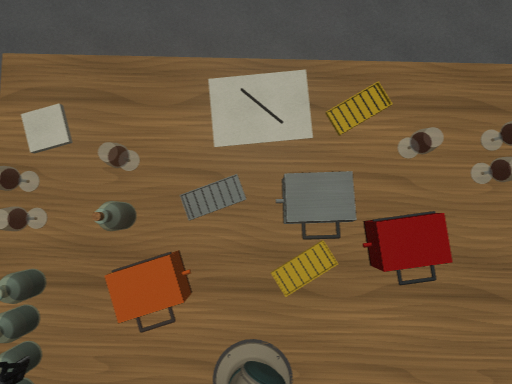

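Three things have the housing's shape. The orange one is at top px (150,287), the red one at (408,242) and the bare metal one at (320,197). The metal one fits "aluminium block, steel hood". The steel-grey tray at (213,197) is the target, and the two yellow trays are look-alikes. I'll confirm this in an enlarged crop.

```bash
cat > h.py <<'E'
import numpy as np, cv2
from rig import telemetry, cams
def K(c):
    f=192/np.tan(np.radians(c["fov_y"]/2)); return f,c["cx"],c["cy"]
def cloud(n,d):
    c=cams.calibration(n); f,cx,cy=K(c); v,u=np.mgrid[0:384,0:512]
    P=np.stack([(u-cx)/f*d,-(v-cy)/f*d,-d],-1)
    W=P@c["pose"][:3,:3].T+c["pose"][:3,3]; W[d<=0]=np.nan; return W
def proj(n,p):
    c=cams.calibration(n); f,cx,cy=K(c); T=c["pose"]
    q=(np.atleast_2d(p)-T[:3,3])@T[:3,:3]
    return np.stack([cx+f*q[:,0]/-q[:,2], cy-f*q[:,1]/-q[:,2]],-1)
def grab(tag):
    o={}
    for n in ("side","top"):
        im,d=cams.camera(n); cv2.imwrite(f"pics/{n}{tag}.png",im); np.save(f"pics/{n}{tag}.npy",d); o[n]=(im,d)
    return o
E
python3 - <<'E'
from h import *
a=cv2.imread("pics/top0.png")[150:260,170:370]; b=cv2.imread("pics/side0.png")[150:290,180:380]
a=cv2.resize(a,None,fx=3.6,fy=3.6,interpolation=2)[:300]; a=cv2.resize(cv2.imread("pics/top0.png")[160:250,170:370],(600,270),interpolation=2); b=cv2.resize(b,(460,322),interpolation=2)
o=np.zeros((594,600,3),np.uint8); o[:270]=a; o[271:593,:460]=b; cv2.imwrite("pics/crop0.png",o)
for n in("top","side"):
    d=np.load(f"pics/{n}0.npy"); W=cloud(n,d); im=cv2.imread(f"pics/{n}0.png")
    np.save(f"pics/W{n}0.npy",W)
    hsv=cv2.cvtColor(im,cv2.COLOR_BGR2HSV)
    if n=="top":
        box=(slice(165,245),slice(270,362)); tb=(slice(170,222),slice(178,250))
    else:
        box=(slice(190,278),slice(255,355)); tb=(slice(185,220),slice(192,265))
    P=W[box].reshape(-1,3); z=P[:,2]
    print(n,"table z",np.nanmedian(W[(slice(300,330),slice(200,240)) if n=="top" else (slice(235,260),slice(180,230))][...,2]))
    print(np.histogram(z[z>0.01],bins=np.arange(0.01,.16,.01)))
    Q=P[(z>0.1)&(z<.16)]; A=np.c_[Q[:,:2],np.ones(len(Q))]
    # top plane fit robust
    w=np.ones(len(Q),bool)
    for _ in range(8):
        s=np.linalg.lstsq(A[w],Q[w,2],rcond=None)[0]; w=abs(A@s-Q[:,2])<.003
    print("plane",s,w.sum())
    r=cv2.minAreaRect(Q[w][:,:2].astype(np.float32)*1000); print(r)
    P=W[tb].reshape(-1,3); Q=P[(P[:,2]>.009)&(P[:,2]<.03)]
    print("tray",cv2.minAreaRect(Q[:,:2].astype(np.float32)*1000),np.percentile(Q[:,2],[5,50,95]))
E
```

```text
top table z 0.0014403647806590092
(array([  23,    8,   14,   38,   19,    6,   33,    6,   26,   42,  226,
       2008, 1440,   12]), array([0.01, 0.02, 0.03, 0.04, 0.05, 0.06, 0.07, 0.08, 0.09, 0.1 , 0.11,
       0.12, 0.13, 0.14, 0.15]))
plane [-0.14225518 -0.0089088   0.20273282] 3096
((532.235107421875, -165.37741088867188), (128.8385009765625, 180.09632873535156), 3.518033742904663)
tray ((526.5264282226562, 129.54376220703125), (80.19148254394531, 180.32009887695312), 21.822500228881836) [0.01041951 0.01557163 0.02128305]
side table z 0.001054061218707547
(array([ 305,  250,  274,  304,  288,  287,  463,   47,  200,  304,  725,
       1686, 1071,    0]), array([0.01, 0.02, 0.03, 0.04, 0.05, 0.06, 0.07, 0.08, 0.09, 0.1 , 0.11,
       0.12, 0.13, 0.14, 0.15]))
plane [-0.01714259  0.03867311  0.13983579] 1346
((506.7173156738281, -216.53587341308594), (289.76739501953125, 186.7708282470703), 87.05029296875)
tray ((523.235595703125, 132.2447967529297), (87.18740844726562, 183.57937622070312), 20.9240665435791) [0.00987568 0.01419568 0.01993757]
```

View pics/crop0.png

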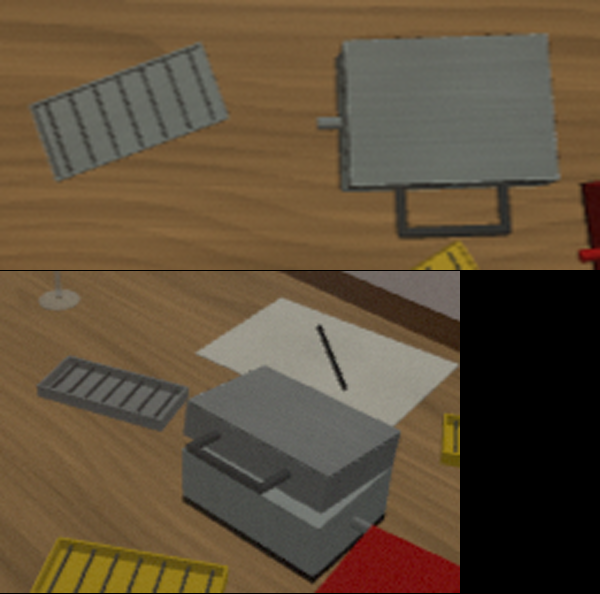

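The crop confirms it. The metal unit with the dark bar handle at top px (321,237) is the housing, and the grey slatted tray at (213,197) is the target. Next I'll check my model by projecting it into both pictures, and work out the first approach.

```bash
cat >> h.py <<'E'
from scipy.spatial.transform import Rotation as R
def Rz(d): return R.from_euler('z',d,degrees=True)
YAW=3.5; HC=np.array([0.5254,-0.1658,0]); TRAY=np.array([.5265,.1295,.018]); TYAW=21.8
def H(p): return HC+Rz(YAW).apply(p)
def hood(p,th):
    p=np.atleast_2d(p); x=p[:,0]*np.cos(th)+p[:,2]*np.sin(th); z=-p[:,0]*np.sin(th)+p[:,2]*np.cos(th)
    return H(np.c_[x+.065,p[:,1],z+.0755])
def down(ang): # tool z down, tool x at world angle ang(deg)
    c,s=np.cos(np.radians(ang)),np.sin(np.radians(ang))
    return R.from_matrix(np.array([[c,s,0],[s,-c,0],[0,0,-1]]))
def need(pos,rot=None):
    s=telemetry.get_state(); r0=R.from_rotvec(s["orientation"])
    d=r0.inv().apply(np.array(pos)-s["eef_pos"])/.03
    t=np.zeros(3) if rot is None else (r0.inv()*rot).as_rotvec(degrees=True)/6
    return np.round(np.r_[d,t],2)
E
python3 - <<'E'
from h import *
th=.142
pts=np.vstack([hood([[-.17,-.045,.022],[-.17,.045,.022],[-.13,-.09,.0425],[-.13,.09,.0425],[0,.09,.0425],[0,-.09,.0425]],th),H(np.array([[-.065,-.09,.0],[-.065,.09,0],[-.065,-.09,.075]])),
 TRAY+Rz(TYAW).apply([[.04,.09,0],[.04,-.09,0],[-.04,-.09,0],[-.04,.09,0]])])
print(hood([-.17,0,.022],th))
o=np.zeros((600,800,3),np.uint8)
ims=[]
for n,b in(("top",(160,250,170,370)),("side",(170,280,180,380))):
    im=cv2.imread(f"pics/{n}0.png"); im=cv2.resize(im,None,fx=3,fy=3,interpolation=2)
    for q in proj(n,pts): cv2.circle(im,tuple(int(round(3*v+1)) for v in q),3,(0,0,255),1)
    ims.append(im[b[0]*3:b[1]*3,b[2]*3:b[3]*3])
cv2.imwrite("pics/ov0.png",np.vstack(ims))
h=hood([-.17,0,.022],th)[0]
print("above handle", need(h+[0,0,.10],down(YAW)))
E
```

```text
[[ 0.42541142 -0.17191556  0.12133752]]
above handle [-2.100e+01  1.518e+01  3.400e-01  1.000e-02  2.000e-02  1.191e+01]
```

View pics/ov0.png

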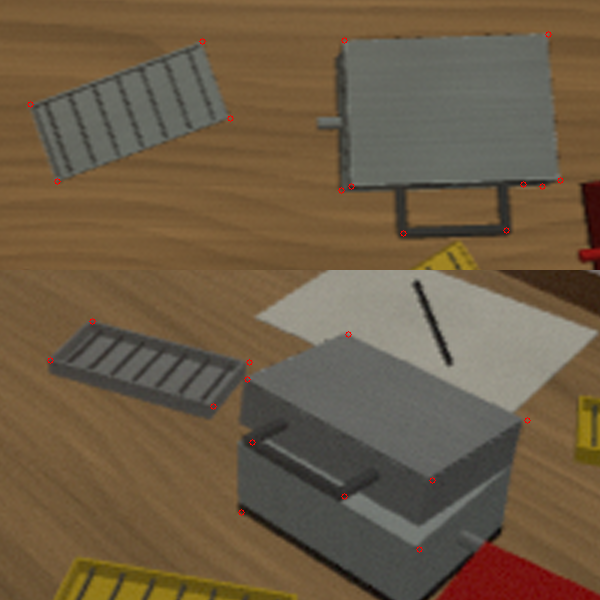

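```bash
python3 -m inch '[[-0.5,0.4,-0.5,0,0,0.3,1],[-1.4,1.0,-1,0,0,0.9,1],[-2.3,1.7,-1,0,0,1.5,1],[-3.2,2.3,-1,0,0,2.1,0.6],[-4.1,3.0,-1,0,0,2.7,0.5],[-5.0,3.6,-1,0,0,3.3,0.5],[-5.9,4.3,-1,0,0,3.9,0.5],[-6.8,4.9,-1,0,0,4.5,0.5]]' 40; python3 -c "
from h import *
print(need(np.r_[hood([-.17,0,.022],.142)[0][:2],.25],down(YAW)))"
```

```text
time: 0.77
eef_pos: [0.2384, 0.3179, 0.2605]
orientation: [2.871, 1.272, -0.002]
force: [0.7, 0.5, 0.3]
grip_width: 0.497
[-7.910e+00  1.559e+01  3.800e-01  2.000e-02  1.000e-02  7.380e+00]
```

```bash
python3 -m inch '[[-0.5,1.0,0,0,0,0.6,0.5],[-1.0,2.0,0,0,0,1.2,0.5],[-1.5,3.0,0,0,0,1.8,0.5],[-2.0,4.0,0,0,0,2.4,0.5],[-2.5,5.0,0,0,0,3.0,0.5],[-3.0,6.0,0,0,0,3.6,0.5],[-3.5,7.0,0,0,0,4.2,0.5],[-4.0,8.0,0,0,0,4.6,0.5]]'; python3 -c "
from h import *
print(need(np.r_[hood([-.17,0,.022],.142)[0][:2],.25],down(YAW)))"
```

```text
time: 1.43
eef_pos: [0.3354, 0.0663, 0.2609]
orientation: [3.092, 0.546, -0.001]
force: [1.5, -0.3, -0.5]
grip_width: 0.499
[0.1  8.49 0.38 0.02 0.01 2.76]
```

```bash
python3 -m inch '[[0,1.2,0,0,0,0.5,0.45],[0,2.4,0.1,0,0,1.0,0.45],[0,3.6,0.2,0,0,1.5,0.45],[0.1,4.8,0.3,0,0,2.0,0.45],[0.1,6.0,0.38,0,0,2.5,0.45],[0.1,7.2,0.38,0,0,2.76,0.45],[0.1,8.1,0.38,0,0,2.76,0.45],[0.1,8.49,0.38,0,0,2.76,0.45]]'; python3 - <<'E'
from h import *
o=grab("1")
h=hood([-.17,0,.022],.142)[0]
print(telemetry.get_state()["eef_pos"],need(h+[0,0,-.019],down(YAW)))
o=o["side"][0]; cv2.imwrite("pics/s1.png",cv2.resize(o[100:300,180:400],(770,600)[:2]))
E
```

```text
time: 2.1
eef_pos: [0.4265, -0.1756, 0.2493]
orientation: [3.137, 0.091, -0.001]
force: [1.0, 0.4, -0.2]
grip_width: 0.447
[ 0.42572565 -0.173369    0.24929128] [-0.   -0.05  4.9   0.01  0.01 -0.03]
```

View pics/s1.png

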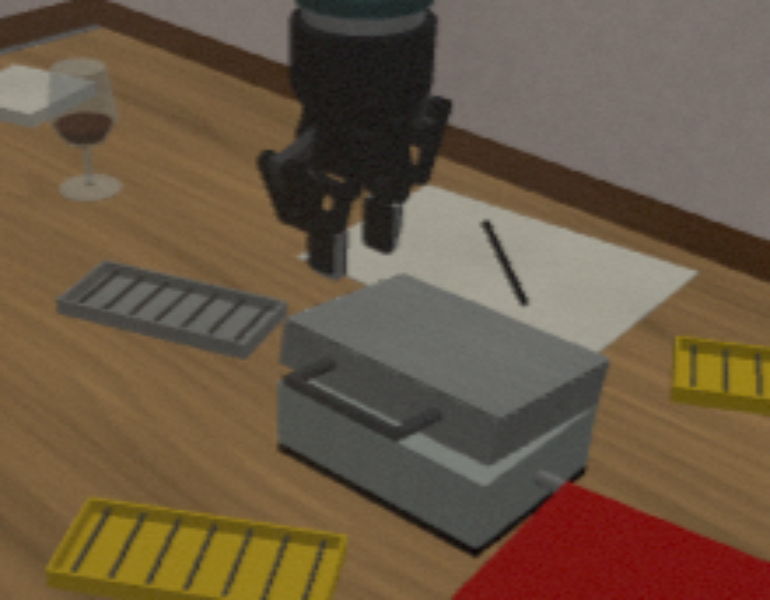

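The gripper hangs above the bar handle (bar at about side px (285,207), tool at about (290,180)), and the jaw direction looks right. Now I'll go down onto the bar.

```bash
python3 -m inch '[[0,0,0.8,0,0,0,0.42],[0,0,1.6,0,0,0,0.42],[0,0,2.4,0,0,0,0.42],[0,0,3.2,0,0,0,0.42],[0,0,3.9,0,0,0,0.42],[0,0,4.5,0,0,0,0.42],[0,0,4.9,0,0,0,0.42],[0,-0.05,4.9,0,0,0,0.42]]' 40; python3 - <<'E'
from h import *
o=grab("2")
h=hood([-.17,0,.022],.142)[0]
print(telemetry.get_state()["eef_pos"],need(h+[0,0,-.019],down(YAW)))
o=np.hstack([cv2.resize(o["side"][0][130:290,230:390],(400,400)),cv2.resize(o["top"][0][160:260,270:370],(400,400))]); cv2.imwrite("pics/s2.png",o)
E
```

```text
time: 2.87
eef_pos: [0.4228, -0.169, 0.1002]
orientation: [-3.137, -0.093, 0.011]
force: [-1.0, 0.1, -0.0]
grip_width: 0.419
[ 0.42472759 -0.17027663  0.10243089] [ 0.02  0.06  0.   -0.    0.02 -0.02]
```

View pics/s2.png

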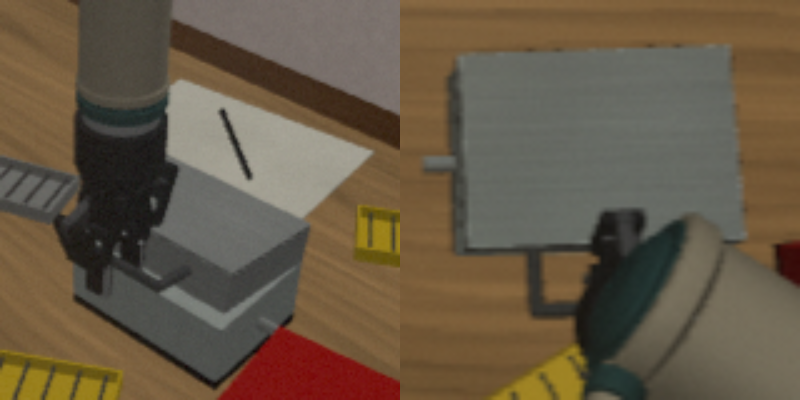

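The fingers straddle the bar at about side px (280,237), with no contact force. Closing.

```bash
python3 -m inch '[[0,0.05,0,0,0,0,0.3],[0,0.05,0,0,0,0,0.1],[0,0.05,0,0,0,0,0],[0,0.05,0,0,0,0,0],[0,0.05,0,0,0,0,0],[0,0.05,0,0,0,0,0]]' 40; python3 - <<'E'
from h import *
s=telemetry.get_state(); p=s["eef_pos"]; print(s["grip_width"],p)
h0=hood([-.17,0,.022],.142)[0]
for th in np.arange(.2,1.85,.1):
    h=hood([-.17,0,.022],th)[0]
    print(round(th,2),need(h+[0,0,-.019],down(YAW)))
E
```

```text
time: 3.47
eef_pos: [0.426, -0.1717, 0.1029]
orientation: [-3.14, -0.092, -0.0]
force: [3.5, 2.6, 0.0]
grip_width: 0.099
0.098517986183401 [ 0.42599515 -0.17168122  0.10287398]
0.2 [ 0.08  0.01 -0.3  -0.   -0.   -0.02]
0.3 [ 0.29  0.01 -0.83 -0.   -0.   -0.02]
0.4 [ 0.55  0.01 -1.34 -0.   -0.   -0.02]
0.5 [ 0.86  0.   -1.81 -0.   -0.   -0.02]
0.6 [ 1.22  0.   -2.26 -0.   -0.   -0.02]
0.7 [ 1.62  0.   -2.67 -0.   -0.   -0.02]
0.8 [ 2.06  0.   -3.03 -0.   -0.   -0.02]
0.9 [ 2.54  0.   -3.35 -0.   -0.   -0.02]
1.0 [ 3.04 -0.   -3.62 -0.   -0.   -0.02]
1.1 [ 3.57 -0.   -3.84 -0.   -0.   -0.02]
1.2 [ 4.12 -0.   -4.   -0.   -0.   -0.02]
1.3 [ 4.68 -0.   -4.11 -0.   -0.   -0.02]
1.4 [ 5.25 -0.01 -4.16 -0.   -0.   -0.02]
1.5 [ 5.82 -0.01 -4.16 -0.   -0.   -0.02]
1.6 [ 6.38 -0.01 -4.1  -0.   -0.   -0.02]
1.7 [ 6.94 -0.01 -3.98 -0.   -0.   -0.02]
1.8 [ 7.49 -0.01 -3.81 -0.   -0.   -0.02]
```

The opening stopped at 0.099 (about 8–10 mm), so the bar is gripped. I'll swing it along the arc.

```bash
python3 -m inch '[[0.08,0.01,-0.3,0,0,0,0],[0.18,0.01,-0.57,0,0,0,0],[0.29,0.01,-0.83,0,0,0,0],[0.42,0.01,-1.09,0,0,0,0],[0.55,0.01,-1.34,0,0,0,0],[0.7,0.01,-1.58,0,0,0,0],[0.86,0,-1.81,0,0,0,0],[0.86,0,-1.81,0,0,0,0]]'; python3 - <<'E'
from h import *
s=telemetry.get_state(); print(s["grip_width"],s["eef_pos"],s["force"],s["moment"])
o=grab("3")
o=np.hstack([cv2.resize(o["side"][0][130:290,230:390],(400,400)),cv2.resize(o["top"][0][160:260,270:370],(400,400))]); cv2.imwrite("pics/s3.png",o)
for th in np.arange(.6,1.85,.1):
    h=hood([-.17,0,.022],th)[0]
    print(round(th,2),need(h+[0,0,-.019],down(YAW)))
E
```

```text
time: 4.13
eef_pos: [0.4514, -0.1702, 0.1587]
orientation: [3.14, 0.093, -0.002]
force: [-3.5, 1.7, 2.8]
grip_width: 0.1
0.100228092535989 [ 0.45140561 -0.17015947  0.15867677] [-3.49310811  1.70932397  2.75194015] [ 0.23867054  0.66646526 -0.0438017 ]
0.6 [ 0.39  0.   -0.42  0.    0.01 -0.02]
0.7 [ 0.79  0.   -0.83  0.    0.01 -0.02]
0.8 [ 1.23  0.   -1.19  0.    0.01 -0.02]
0.9 [ 1.7   0.   -1.51  0.    0.01 -0.02]
1.0 [ 2.21  0.   -1.78  0.    0.01 -0.02]
1.1 [ 2.73  0.   -2.    0.    0.01 -0.02]
1.2 [ 3.28  0.   -2.17  0.    0.01 -0.02]
1.3 [ 3.84 -0.   -2.28  0.    0.01 -0.02]
1.4 [ 4.41 -0.   -2.33  0.    0.01 -0.02]
1.5 [ 4.98 -0.   -2.33  0.    0.01 -0.02]
1.6 [ 5.55 -0.   -2.27  0.    0.01 -0.02]
1.7 [ 6.11 -0.   -2.15  0.    0.01 -0.02]
1.8 [ 6.65 -0.01 -1.98  0.    0.01 -0.02]
```

View pics/s3.png

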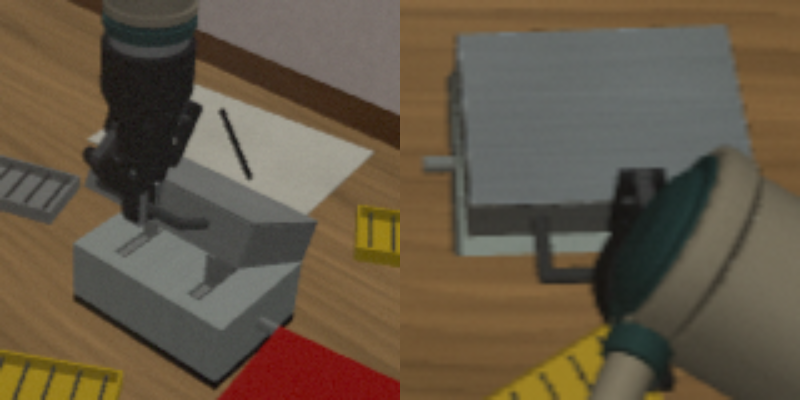

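The hood is rising with the bar held in the pads, and the slots show in the deck at about side px (285,227) and (311,247). Forces are small, so I'll continue the arc.

```bash
python3 -m inch '[[0.2,0,-0.21,0,0,0,0],[0.39,0,-0.42,0,0,0,0],[0.79,0,-0.83,0,0,0,0],[1.23,0,-1.19,0,0,0,0],[1.7,0,-1.51,0,0,0,0],[2.21,0,-1.78,0,0,0,0],[2.73,0,-2.0,0,0,0,0],[2.73,0,-2.0,0,0,0,0]]'; python3 - <<'E'
from h import *
s=telemetry.get_state(); print(s["grip_width"],s["eef_pos"],s["force"],s["moment"])
for th in np.arange(1.2,1.85,.1):
    h=hood([-.17,0,.022],th)[0]
    print(round(th,2),need(h+[0,0,-.019],down(YAW)))
E
```

```text
time: 4.9
eef_pos: [0.5363, -0.1651, 0.2221]
orientation: [3.139, 0.094, 0.008]
force: [-3.1, 3.7, 15.0]
grip_width: 0.098
0.09769980913160295 [ 0.53628332 -0.16514583  0.22213327] [-3.0784733   3.68479969 15.03616527] [0.56028396 0.46871198 0.02891832]
1.2 [ 0.43 -0.   -0.02  0.01 -0.05 -0.01]
1.3 [ 0.99 -0.   -0.13  0.01 -0.05 -0.01]
1.4 [ 1.56 -0.   -0.18  0.01 -0.05 -0.01]
1.5 [ 2.13 -0.   -0.17  0.01 -0.05 -0.01]
1.6 [ 2.7  -0.   -0.11  0.01 -0.05 -0.01]
1.7 [ 3.26 -0.    0.01  0.01 -0.05 -0.01]
1.8 [ 3.8  -0.01  0.19  0.01 -0.05 -0.01]
```

```bash
python3 -m inch '[[0.2,0,-0.02,0,0,0,0],[0.43,0,-0.05,0,0,0,0],[0.7,0,-0.1,0,0,0,0],[0.99,0,-0.13,0,0,0,0],[1.27,0,-0.16,0,0,0,0],[1.56,0,-0.18,0,0,0,0],[1.56,0,-0.18,0,0,0,0]]'; python3 - <<'E'
from h import *
s=telemetry.get_state(); print(s["grip_width"],s["eef_pos"],s["force"],s["moment"])
o=grab("4")
o=np.hstack([cv2.resize(o["side"][0][110:270,230:390],(400,400)),cv2.resize(o["top"][0][150:250,270:370],(400,400))]); cv2.imwrite("pics/s4.png",o)
for th in np.arange(1.3,1.85,.1):
    h=hood([-.17,0,.022],th)[0]
    print(round(th,2),need(h+[0,0,-.019],down(YAW)))
E
```

```text
time: 5.48
eef_pos: [0.5862, -0.1621, 0.2302]
orientation: [3.138, 0.094, 0.017]
force: [-0.1, 1.6, 8.3]
grip_width: 0.097
0.09706368788383042 [ 0.58624668 -0.16208797  0.23023412] [-0.09434858  1.59497067  8.26345596] [ 0.41351796  0.25622908 -0.03216579]
1.3 [-0.67 -0.    0.13  0.02 -0.11 -0.01]
1.4 [-0.1  -0.    0.08  0.02 -0.11 -0.01]
1.5 [ 0.47 -0.    0.09  0.02 -0.11 -0.01]
1.6 [ 1.04 -0.    0.16  0.02 -0.11 -0.01]
1.7 [ 1.59 -0.    0.28  0.02 -0.11 -0.01]
1.8 [ 2.14 -0.    0.46  0.02 -0.11 -0.01]
```

View pics/s4.png

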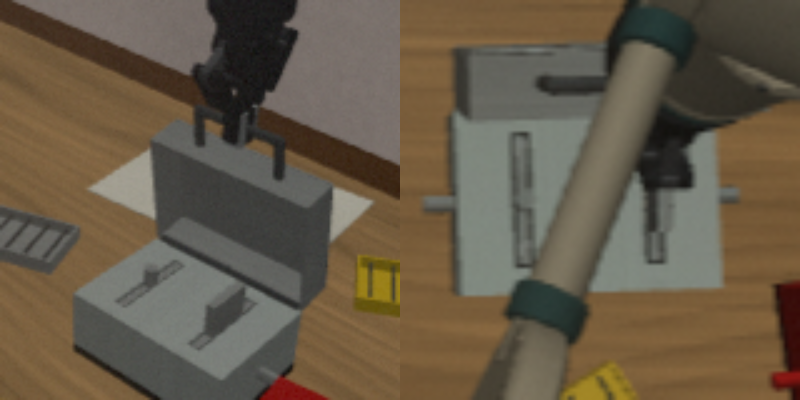

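The hood stands nearly upright. The round stud is in the +y slot at about side px (290,218), and the flat grip is in the -y slot at about (320,234). I'll carry the hood past upright.

```bash
python3 -m inch '[[0.2,0,0,0,0,0,0],[0.5,0,0.02,0,0,0,0],[0.8,0,0.06,0,0,0,0],[1.1,0,0.12,0,0,0,0],[1.4,0,0.18,0,0,0,0],[1.7,0,0.26,0,0,0,0],[1.95,0,0.36,0,0,0,0],[1.95,0,0.36,0,0,0,0]]'; python3 - <<'E'
from h import *
s=telemetry.get_state(); print(s["grip_width"],s["eef_pos"],s["force"],s["moment"])
for th in np.arange(1.5,1.85,.1):
    h=hood([-.17,0,.022],th)[0]
    print(round(th,2),need(h+[0,0,-.019],down(YAW)))
E
```

```text
time: 6.25
eef_pos: [0.6485, -0.1584, 0.2198]
orientation: [3.138, 0.095, 0.027]
force: [2.5, 2.1, 3.1]
grip_width: 0.094
0.09443559469182766 [ 0.64850302 -0.15837831  0.21983907] [2.52629237 2.06267034 3.13540326] [ 0.29588687 -0.18493446  0.0010206 ]
1.5 [-1.61 -0.   -0.29  0.02 -0.16 -0.01]
1.6 [-1.04 -0.   -0.22  0.02 -0.16 -0.01]
1.7 [-0.49 -0.   -0.09  0.02 -0.16 -0.01]
1.8 [ 0.06 -0.    0.09  0.02 -0.16 -0.01]
```

```bash
python3 -m inch '[[0,0,0,0,0,0,0.3],[0,0,0,0,0,0,0.5],[0,0,0,0,0,0,0.5],[0,0,0,0,0,0,0.5],[0,0,-0.6,0,0,0,0.5],[0,0,-1.4,0,0,0,0.5],[0,0,-2.2,0,0,0,0.5],[0,0,-2.8,0,0,0,0.5]]'; python3 - <<'E'
from h import *
s=telemetry.get_state(); print(s["grip_width"],s["eef_pos"],s["force"],s["moment"])
print(need(np.r_[H([0,-.045,0])[:2],.30],down(93.5)))
print(np.degrees(s["qpos"]))
E
```

```text
time: 6.92
eef_pos: [0.6471, -0.1586, 0.3057]
orientation: [3.137, 0.094, 0.029]
force: [0.5, -1.2, 0.7]
grip_width: 0.497
0.4965347137415656 [ 0.64712312 -0.15859631  0.30572368] [ 0.50380421 -1.17220417  0.6756845 ] [0.02903363 0.02616771 0.02070462]
[ -4.07   1.5    0.12   0.16  -0.11 -15.01]
[-19.8870357   21.76831188  67.01399728   0.25014644  90.16982314
 -23.31890444]
```

```bash
python3 -m inch '[[-0.5,0.2,0,0,0,-0.6,0.5],[-1.1,0.4,0,0,0,-1.5,0.5],[-1.8,0.7,0,0,0,-2.5,0.5],[-2.5,0.9,0,0,0,-3.5,0.5],[-3.2,1.2,0,0,0,-4.5,0.5],[-3.8,1.4,0,0,0,-5.5,0.5],[-4.07,1.5,0.1,0,0,-6.5,0.5],[-4.07,1.5,0.1,0,0,-7.5,0.5]]'; python3 - <<'E'
from h import *
print(need(np.r_[H([0,-.045,0])[:2],.30],down(93.5)))
o=grab("5")
o=np.hstack([cv2.resize(o["side"][0][110:270,230:390],(400,400)),cv2.resize(o["top"][0][150:250,270:370],(400,400))]); cv2.imwrite("pics/s5.png",o)
E
```

```text
time: 7.58
eef_pos: [0.5255, -0.2116, 0.3006]
orientation: [2.854, 1.289, 0.023]
force: [-0.0, 0.7, 0.4]
grip_width: 0.497
[ 0.08  0.05  0.02  0.17 -0.03 -7.48]
```

View pics/s5.png

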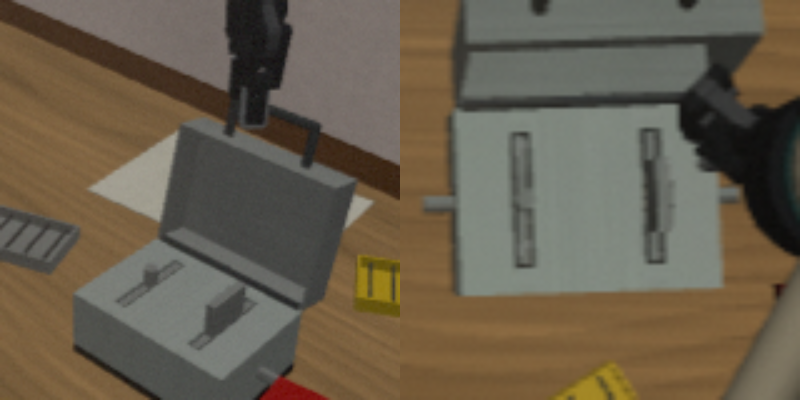

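The hood leans past upright and stays there. The flat grip is clear in both views, at about side px (320,234) and top px (435,197). I'll measure it.

```bash
python3 - <<'E'
from h import *
g=H(np.array([0,-.045,.092])); print("pred",g)
ims=[]
box=[[sx*.025,-.045+sy*.005,z] for sx in(-1,1) for sy in(-1,1) for z in(.074,.11)]
slots=[[sx*.047,y0+sy*.007,.075] for y0 in(-.045,.045) for sx in(-1,1) for sy in(-1,1)]
pts=np.vstack([H(np.array(box)),H(np.array(slots))])
for n,b in(("top",(155,230,280,360)),("side",(190,275,255,355))):
    W=cloud(n,np.load(f"pics/{n}5.npy"))
    L=Rz(-YAW).apply((W.reshape(-1,3)-HC))
    m=(abs(L[:,0])<.045)&(abs(L[:,1]+.045)<.025)&(L[:,2]>.088)&(L[:,2]<.125)
    m=m.reshape(384,512); q=L[m.ravel()]
    print(n,m.sum(),np.percentile(q,[3,50,97],axis=0).round(4).tolist())
    if n=="top": print(cv2.minAreaRect(q[:,:2].astype(np.float32)*1000))
    im=cv2.resize(cv2.imread(f"pics/{n}5.png"),None,fx=5,fy=5,interpolation=2)
    for p in proj(n,pts): cv2.circle(im,tuple(int(round(5*v+2)) for v in p),3,(0,0,255),1)
    im=im[b[0]*5:b[1]*5,b[2]*5:b[3]*5]; ims.append(im[:425,:400] if n=="top" else im[:375])
    # hood
    qh=L[(L[:,0]>.05)&(L[:,0]<.2)&(abs(L[:,1])<.08)&(L[:,2]>.1)&(L[:,2]<.2)]; print("hood slope",np.polyfit(qh[:,2],qh[:,0],1))
cv2.imwrite("pics/ov5.png",np.hstack([cv2.resize(i,(400,375)) for i in ims]))
E
```

```text
pred [ 0.52814718 -0.21071607  0.092     ]
top 102 [[-0.0233, -0.0493, 0.0899], [0.0006, -0.0423, 0.1103], [0.0245, -0.0397, 0.1143]]
((0.6435623168945312, -44.755401611328125), (10.409790992736816, 48.308467864990234), 89.69641876220703)
hood slope [-3.40371785  0.79212569]
side 169 [[-0.0276, -0.0479, 0.0894], [-0.0066, -0.0459, 0.1055], [0.0215, -0.0378, 0.1122]]
hood slope [0.11961904 0.10055865]
```

View pics/ov5.png

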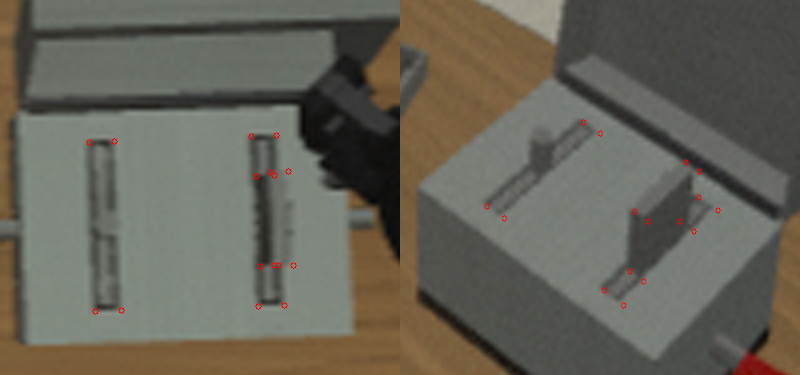

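The grip is where the model puts it, about 1.5 mm towards +y. Finishing the turn above it.

```bash
python3 -m inch '[[0.08,0.05,0.3,0.05,0,-1.0,0.5],[0.08,0.05,0.6,0.1,0,-2.1,0.5],[0.08,0.05,1.0,0.17,-0.03,-3.2,0.5],[0.08,0.05,1.5,0.17,-0.03,-4.3,0.5],[0.08,0.05,2.0,0.17,-0.03,-5.4,0.5],[0.08,0.05,2.5,0.17,-0.03,-6.5,0.5],[0.08,0.05,3.0,0.17,-0.03,-7.48,0.5],[0.08,0.05,3.0,0.17,-0.03,-7.48,0.5]]'; python3 - <<'E'
from h import *
print(need(np.r_[H([0,-.0435,0])[:2],.082],down(93.5)))
o=grab("6")
o=np.hstack([cv2.resize(o["side"][0][110:270,230:390],(400,400)),cv2.resize(o["top"][0][150:250,270:370],(400,400))]); cv2.imwrite("pics/s6.png",o)
E
```

```text
time: 8.35
eef_pos: [0.5303, -0.2095, 0.2076]
orientation: [-2.155, -2.279, 0.0]
force: [0.0, -0.2, 0.8]
grip_width: 0.504
[-0.   -0.06  4.19 -0.04 -0.04 -0.05]
```

View pics/s6.png

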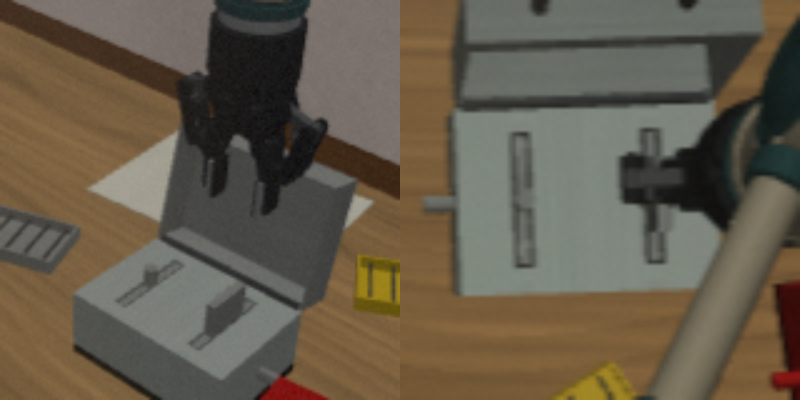

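The jaws hang astride the grip's line (fingers at about side px (315,180) and (336,190)). Descending in two stages.

```bash
python3 -m inch '[[0,-0.06,0.7,0,0,0,0.5],[0,-0.06,1.4,0,0,0,0.5],[0,-0.06,2.1,0,0,0,0.5],[0,-0.06,2.7,0,0,0,0.5],[0,-0.06,3.2,0,0,0,0.5],[0,-0.06,3.7,0,0,0,0.5],[0,-0.06,4.0,0,0,0,0.5],[0,-0.06,4.1,0,0,0,0.5]]' 60; python3 - <<'E'
from h import *
print(need(np.r_[H([0,-.0435,0])[:2],.082],down(93.5)), telemetry.get_state()["force"])
o=grab("7")
o=np.hstack([cv2.resize(o["side"][0][170:270,270:370],(400,400)),cv2.resize(o["top"][0][150:250,270:370],(400,400))]); cv2.imwrite("pics/s7.png",o)
E
```

```text
time: 9.12
eef_pos: [0.5301, -0.2104, 0.0871]
orientation: [-2.164, -2.276, -0.002]
force: [0.2, -0.4, -0.0]
grip_width: 0.497
[ 0.04 -0.07  0.17  0.   -0.01 -0.1 ] [ 0.16380217 -0.44709847 -0.02696386]
```

View pics/s7.png

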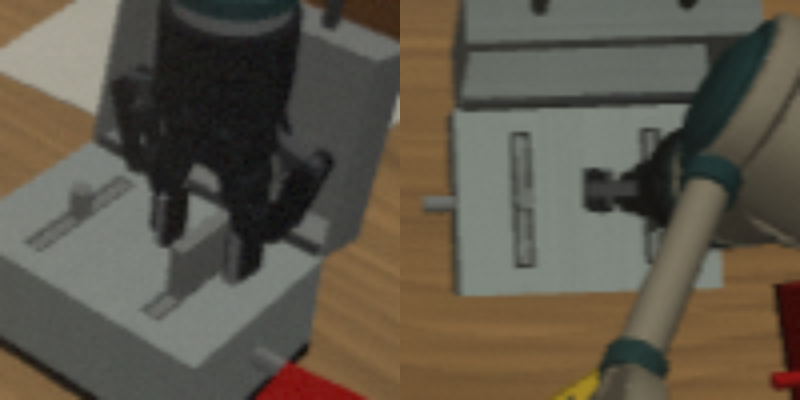

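The fingers straddle the flat grip at about side px (320,229), with no force. I'll trim the pose and close.

```bash
python3 -m inch '[[0.04,-0.07,0.12,0,0,-0.1,0.5],[0.04,-0.07,0.12,0,0,-0.1,0.3],[0.04,-0.07,0.12,0,0,-0.1,0.1],[0.04,-0.07,0.12,0,0,-0.1,0],[0.04,-0.07,0.12,0,0,-0.1,0],[0.04,-0.07,0.12,0,0,-0.1,0],[0.04,-0.07,0.12,0,0,-0.1,0],[0.04,-0.07,0.12,0,0,-0.1,0]]' 60; python3 -c "
from h import *
print(telemetry.get_state()); print(need(np.r_[H([0,-.0435,0])[:2],.082],down(93.5)))"
```

```text
time: 9.88
eef_pos: [0.5288, -0.2096, 0.0851]
orientation: [2.151, 2.288, 0.003]
force: [-0.4, 0.2, 5.3]
grip_width: 0.102
{'time': 9.8833, 'qpos': array([-5.00625716e-01,  3.84021492e-01,  1.73508500e+00,  1.58910194e-03,
        1.02052429e+00, -2.13391130e+00]), 'qd': array([-0.00127036,  0.00054429, -0.00078573, -0.00091746,  0.00153511,
       -0.00137017]), 'joint_efforts': array([-3.24133337e-01, -4.05864573e+01, -1.88817644e+01, -1.88303911e-01,
       -3.10517633e-01, -1.04879655e-02]), 'eef_pos': array([ 0.52879065, -0.20963869,  0.08509475]), 'orientation': array([2.15084118, 2.28772468, 0.00283245]), 'force': array([-0.43621356,  0.24220374,  5.3035715 ]), 'moment': array([ 0.18660809,  0.120637  , -0.03501947]), 'grip_width': 0.10220772071158075}
[ 0.02 -0.02  0.1   0.02 -0.    0.01]
```

Gripped (opening 0.102, about 9–10 mm). Drawing it straight up, slowly at first.

```bash
python3 -m inch '[[0,0,-0.15,0,0,0,0],[0,0,-0.3,0,0,0,0],[0,0,-0.5,0,0,0,0],[0,0,-0.75,0,0,0,0],[0,0,-1.0,0,0,0,0],[0,0,-1.25,0,0,0,0],[0,0,-1.5,0,0,0,0],[0,0,-1.5,0,0,0,0]]'; python3 - <<'E'
from h import *
s=telemetry.get_state(); print(s["force"],s["moment"],s["eef_pos"])
o=grab("8")
o=np.hstack([cv2.resize(o["side"][0][150:270,250:370],(400,400)),cv2.resize(o["top"][0][150:250,270:370],(400,400))]); cv2.imwrite("pics/s8.png",o)
E
```

```text
time: 10.55
eef_pos: [0.5298, -0.2102, 0.1322]
orientation: [2.148, 2.285, 0.004]
force: [0.1, 0.1, -1.1]
grip_width: 0.103
[ 0.10950994  0.0690602  -1.11253014] [ 0.01531735 -0.01803633 -0.00017216] [ 0.52979238 -0.21024037  0.13220927]
```

View pics/s8.png

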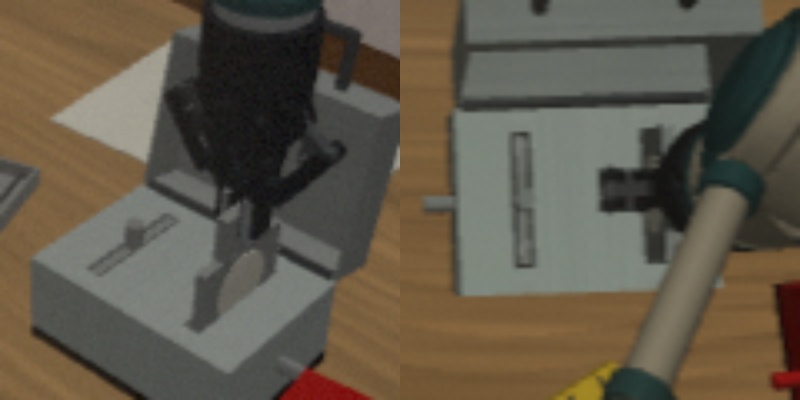

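The plate with its white pad is coming up cleanly out of its slot (side px about (321,225)), and the weight reads right. Lifting clear of everything.

```bash
python3 -m inch '[[0,0,-0.4,0,0,0,0],[0,0,-0.9,0,0,0,0],[0,0,-1.4,0,0,0,0],[0,0,-1.9,0,0,0,0],[0,0,-2.4,0,0,0,0],[0,0,-2.9,0,0,0,0],[0,0,-3.4,0,0,0,0],[0,0,-3.4,0,0,0,0]]'; python3 - <<'E'
from h import *
s=telemetry.get_state(); print(s["force"],s["moment"],s["eef_pos"],s["qpos"])
print(need(np.r_[TRAY[:2],.235],down(TYAW)))
E
```

```text
time: 11.32
eef_pos: [0.5299, -0.2104, 0.2352]
orientation: [2.147, 2.283, 0.005]
force: [0.5, -0.2, -1.5]
grip_width: 0.105
[ 0.51351776 -0.23055561 -1.48662447] [ 0.0021382  -0.04530637  0.05676298] [ 0.52994135 -0.21043997  0.23522335] [-5.00918505e-01  2.61964337e-01  1.51495341e+00  1.42849102e-03
  1.35647062e+00 -2.13372153e+00]
[11.32  0.58 -0.02  0.08 -0.02 11.96]
```

```bash
python3 -m inch '[[0.2,0,0,0,0,0.1,0],[0.6,0.05,0,0,0,0.4,0],[1.1,0.1,0,0,0,0.8,0],[1.7,0.1,0,0,0,1.4,0],[2.4,0.1,0,0,0,2.1,0],[3.1,0.2,0,0,0,2.8,0],[3.8,0.2,0,0,0,3.5,0],[4.5,0.2,0,0,0,4.2,0]]'; python3 - <<'E'
from h import *
s=telemetry.get_state(); print(s["force"],s["eef_pos"],s["qpos"])
print(need(np.r_[TRAY[:2],.235],down(TYAW)))
E
```

```text
time: 11.98
eef_pos: [0.5265, -0.0737, 0.2331]
orientation: [2.6, 1.757, 0.005]
force: [0.8, 0.4, -0.9]
grip_width: 0.105
[ 0.77350831  0.36470362 -0.85808242] [ 0.52648272 -0.07369966  0.23307829] [-2.69863735e-01  2.06722874e-01  1.59586248e+00 -2.02973040e-04
  1.33389211e+00 -1.45828621e+00]
[ 6.28 -2.53 -0.07  0.04 -0.02  7.72]
```

```bash
python3 -m inch '[[0.6,-0.25,0,0,0,0.7,0],[1.2,-0.5,0,0,0,1.4,0],[1.8,-0.75,0,0,0,2.1,0],[2.4,-1.0,0,0,0,2.8,0],[3.0,-1.2,0,0,0,3.5,0],[3.6,-1.45,0,0,0,4.2,0],[4.2,-1.7,0,0,0,4.9,0],[4.7,-1.9,0,0,0,5.5,0]]'; python3 - <<'E'
from h import *
s=telemetry.get_state(); print(s["force"],s["eef_pos"])
print(need(np.r_[TRAY[:2],.235],down(TYAW)))
E
```

```text
time: 12.65
eef_pos: [0.5249, 0.0801, 0.2312]
orientation: [2.996, 0.942, 0.002]
force: [0.5, 0.5, -0.8]
grip_width: 0.101
[ 0.52305653  0.45907557 -0.83140774] [0.52486809 0.08014343 0.23119178]
[ 0.99 -1.32 -0.13  0.02 -0.01  2.18]
```

```bash
python3 -m inch '[[0.25,-0.3,-0.05,0,0,0.5,0],[0.5,-0.65,-0.1,0,0,1.0,0],[0.75,-1.0,-0.13,0,0,1.5,0],[0.9,-1.2,-0.13,0,0,1.9,0],[0.99,-1.32,-0.13,0,0,2.18,0],[0.99,-1.32,-0.13,0,0,2.18,0],[0.99,-1.32,-0.13,0,0,2.18,0]]'; python3 - <<'E'
from h import *
s=telemetry.get_state(); print(s["force"],s["eef_pos"])
print(need(np.r_[TRAY[:2],.175],down(TYAW)))
o=grab("9")
o=np.hstack([cv2.resize(o["side"][0][90:250,160:320],(400,400)),cv2.resize(o["top"][0][150:250,160:260],(400,400))]); cv2.imwrite("pics/s9.png",o)
E
```

```text
time: 13.23
eef_pos: [0.5256, 0.1299, 0.2338]
orientation: [3.083, 0.596, -0.001]
force: [-0.5, 0.2, -1.4]
grip_width: 0.105
[-0.46544497  0.17327177 -1.39478378] [0.52559662 0.1299007  0.23375724]
[0.03 0.02 1.96 0.01 0.01 0.02]
```

View pics/s9.png

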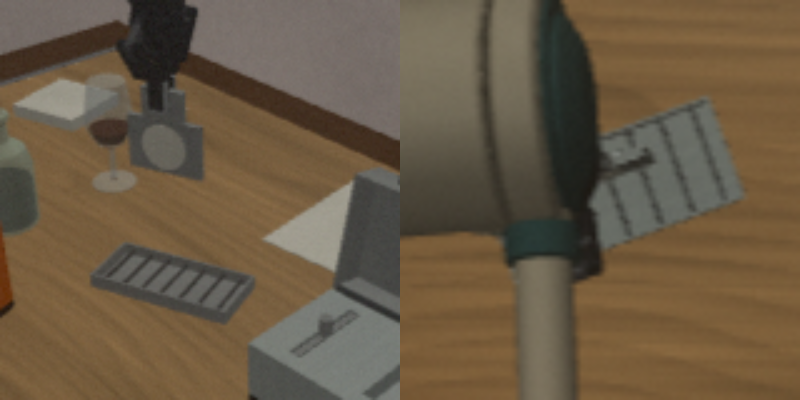

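The plate hangs upright over the tray (side px about (226,148)), parallel to the tray's long sides, and the blank's stud is still in its slot. Lowering it to 10 cm.

```bash
python3 -m inch '[[0,0,0.3,0,0,0,0],[0,0,0.7,0,0,0,0],[0.03,0.02,1.1,0,0,0,0],[0.03,0.02,1.5,0,0,0,0],[0.03,0.02,1.8,0,0,0,0],[0.03,0.02,1.96,0,0,0,0],[0.03,0.02,1.96,0,0,0,0],[0.03,0.02,1.96,0,0,0,0]]'; python3 - <<'E'
from h import *
s=telemetry.get_state(); print(s["force"],s["eef_pos"],s["qd"].round(4))
print(need(np.r_[TRAY[:2],.175],down(TYAW)))
o=grab("10"); c=s["eef_pos"]
ims=[]
W=cloud("side",o["side"][1]); L=Rz(-TYAW).apply(W.reshape(-1,3)-[TRAY[0],TRAY[1],0])
m=(abs(L[:,0])<.03)&(abs(L[:,1])<.07)&(L[:,2]>.06)&(L[:,2]<.155); q=L[m]
print("plate local x,y,z pct",np.percentile(q,[1,5,50,95,99],axis=0).round(4).tolist())
for a,b in((.11,.125),(.14,.155)):
    k=q[(q[:,2]>a)&(q[:,2]<b)]; print(a,np.median(k,0).round(4),np.percentile(k[:,1],[2,98]).round(4))
k=q[(abs(q[:,0]-np.median(q[:,0]))<.006)]; print("yaw, tilt slopes x~y,z",np.linalg.lstsq(np.c_[k[:,1:],np.ones(len(k))],k[:,0],rcond=None)[0])
im=cv2.resize(o["side"][0],None,fx=4,fy=4,interpolation=2)
pl=TRAY*[1,1,0]+Rz(TYAW).apply([[0,y,z] for y in(-.045,.045) for z in(.1,.164)])
tr=TRAY+Rz(TYAW).apply([[a*.04,b*.09,0] for a in(-1,1) for b in(-1,1)])
for p in proj("side",np.vstack([pl,tr])): cv2.circle(im,tuple(int(round(4*v+1.5)) for v in p),3,(0,0,255),1)
cv2.imwrite("pics/s10.png",im[110*4:240*4,170*4:300*4]); cv2.imwrite("pics/full10.png",np.vstack([o["side"][0][:300],cv2.resize(o["top"][0],(512,384))[:300]]))
E
```

```text
time: 14.0
eef_pos: [0.5271, 0.129, 0.1753]
orientation: [3.084, 0.595, -0.0]
force: [0.8, -0.3, -1.4]
grip_width: 0.103
[ 0.80743137 -0.32468217 -1.38554716] [0.52709727 0.12895253 0.17532179] [ 0.0027 -0.0097 -0.0169 -0.0001  0.001  -0.0006]
[-0.01 -0.02  0.01  0.01  0.    0.01]
plate local x,y,z pct [[-0.0091, -0.0449, 0.102], [-0.008, -0.043, 0.1043], [-0.0055, -0.0025, 0.1289], [-0.0026, 0.0403, 0.1523], [0.0007, 0.044, 0.1543]]
0.11 [-0.0055 -0.0031  0.1178] [-0.0445  0.0421]
0.14 [-0.0056 -0.0017  0.1476] [-0.0437  0.043 ]
yaw, tilt slopes x~y,z [-0.00162763 -0.00587268 -0.00477061]
```

View pics/s10.png

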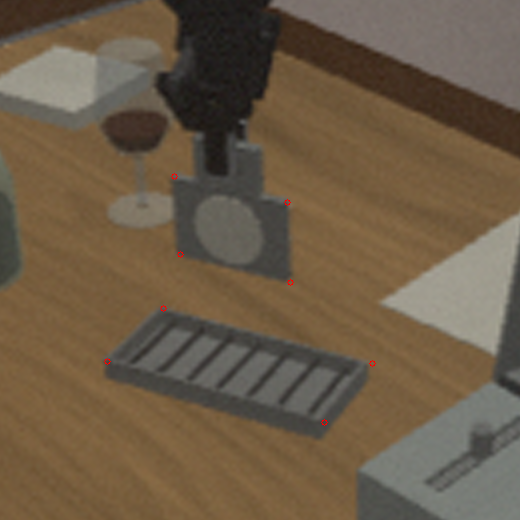

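View pics/full10.png

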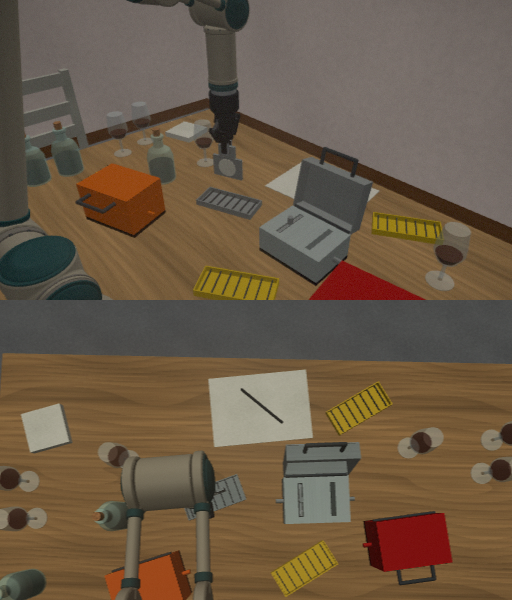

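The plate's corners match the model and its lower edge is at about 0.10 m. It is parallel to the tray to within 0.1°, tilted about 0.3°, and centred to within about 2 mm. The hood stands open, the blank is seated, and the bottle and glasses are where they were. I'll let it settle, check once more, and hand it in.

```bash
python3 -m inch '[[0,0,0,0,0,0,0],[0,0,0,0,0,0,0],[0,0,0,0,0,0,0],[0,0,0,0,0,0,0],[0,0,0,0,0,0,0],[0,0,0,0,0,0,0]]'; python3 - <<'E'
from h import *
from rig import close_job
s=telemetry.get_state(); print(s["eef_pos"],abs(s["qd"]).max(),s["force"],s["grip_width"],need(np.r_[TRAY[:2],.175],down(TYAW)))
a=cv2.imread("pics/side0.png"); b,_=cams.camera("side")
for n,(y0,y1,x0,x1) in {"glass far-left":(120,168,192,204),"glass right":(222,290,425,470),"bottle":(130,182,146,176)}.items(): print(n,np.abs(a[y0:y1,x0:x1].astype(int)-b[y0:y1,x0:x1]).mean().round(1))
if abs(s["qd"]).max()<.05 and s["grip_width"]>.05: print(close_job())
E
```

```text
time: 14.6
eef_pos: [0.5276, 0.1291, 0.1762]
orientation: [3.083, 0.595, 0.002]
force: [0.4, -0.9, -1.2]
grip_width: 0.102
[0.52762462 0.12912657 0.17616346] 0.002159127621064176 [ 0.4299056  -0.86294902 -1.18652551] 0.10228110740159307 [-0.03 -0.03  0.04  0.02 -0.01  0.01]
glass far-left 3.5
glass right 3.8
bottle 3.6
the job is handed in; nothing more can be done
None
```

The job is done and handed in at about 14.6 s. I swung the aluminium filter's hood up by its bar to about 1.78 rad and left it open. I then drew the filter plate straight up out of the -y slot and held it over the grey tray in the gripper.

**Last checks:**
- **Plate position:** its lower edge is about 0.10 m above the table. It is centred on the tray to within about 2 mm, parallel to its length, and tilted about 0.3°.
- **Hold:** the arm is still, the grip opening is 0.102, and the wrist carries about 1.2 N, roughly the plate's weight.
- **Everything else:** the hood stays open and the blank plate is still in its slot. The bottle and the glasses I compared look unchanged in the side view.

**Checks that disagreed:**
- **Hood swing:** the vertical wrist force reached about 15 N part-way through the swing, then eased off.
- **Hood angle:** a rough camera fit from the top view gave a useless number. The side fit gave about 1.69 rad, still past upright, against about 1.78 from the handle position.

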